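# Sweep a leftover off a tilted tray into the bowl

## Task

Take the bench scraper out of its stand and sweep the leftover piece of omelette down the tilted tray and over its open lower edge, so that it drops into the round bowl standing below. Handle the food only with the scraper, never with the gripper, and leave the bowl standing where it is. Then set the scraper down on the worktable or back in its stand and let go.

Things in the scene. Friction and masses are not known exactly. Their poses are not given: they have to be found in the camera images.
- scraper: Bench scraper, upright in a slotted white stand (54 x 166 x 35 mm), blade down in a 30 mm deep slot, wooden grip bar on top, 80 mm above the table; leans 4 degrees at most. Own y runs along the bar and blade width. Bar: 21 mm thick, 138 long, axis at own x 32, z 10 mm. Blade: flat, 2 mm thick, 120 wide, from the bar to its sweeping edge at x -42, z 0.5 mm, 75 mm from the bar's axis. 0.12 kg
- tray: Fixed grey metal tray on a rod cradle, floor 230 mm long and 180 wide inside, sloping 15 degrees. Origin: centre of the floor's upper surface, 122 mm above the table. Own x points up the slope, y across, z out of the floor. Rims 20 mm above the floor at the sides and the top end; the lower end (x = -115 mm) is open, its edge 92 mm above the table.
- piece: Leftover cut of baked omelette, yellow, 58 x 64 x 37 mm, about 0.11 kg, lying on the tray's floor; friction keeps it from sliding by itself. Origin: centre of its underside; z up through it. Other pieces on the flat baking sheet behind are not part of the job.
- bowl: Loose round steel bowl, 178 mm across the rim, 69 mm high, light (0.13 kg), on the table, its rim reaching some 40 mm under the tray's open lower edge. Origin: centre of its underside; z up. The table beyond it is always bare round x = 0.50, y = -0.28 m (70 mm all round), room to lay the scraper down.

How it is judged:
By the outcome, as a careful person would: the job done as asked, in the order asked, and still so for the second after the job is handed in, with the robot touching nothing.
It also fails if it takes over 51 s, if anything falls off the work surface, if the arm or the gripper's body presses on something with over 40 N, if the wrist force passes 120 N, or if a joint passes its speed limit or range.

## Robot

A 6-joint arm with a two-finger parallel gripper is mounted at the origin on a cart in front of the work surface, level with it; the furniture and walls round the work are solid. World frame = base frame: x ahead of the robot, y to its left, z up, the work surface at z = 0. Lengths are in m, angles in rad, forces in N, time in s.
With the tool pointing down it reaches from about 0.3 to 0.875 m from the base axis. Payload 6.4 kg.
Tool frame: the origin (TCP) lies midway between the tips of the shut fingers; the grasp point (between the pads) lies 19 mm behind it (tcp_to_grasp is the distance from the TCP to the grasp point, in m); z points along the fingers, y is the line along which they close (so a half turn about z gives the same grasp; the last joint's range is limited). The gripper opens to 88 mm and grips with 3 to 60 N. Pads are 18 mm wide; open, the fingers measure 123 mm over their backs; the gripper's body (75 mm by 187 mm) begins 45 mm behind the grasp point.
Start: joints at [-1.368, 0.181, 1.607, -0, 1.354, -0.206], TCP at [0.229, -0.528, 0.239] pointing down, gripper open.
Joint ranges: [-2.99, 2.99], [-0.89, 2.07], [0.3, 2.58], [-1.14, 4.28], [0, 2.63], [-3.12, 3.12]. Speed limits (rad/s): [2.57, 2.57, 3.01, 3.14, 3.14, 3.14].

## Interface

Orientations are given as a unit quaternion [w, x, y, z].
In Python, from rig import get_obs, capture, camera_model, finish_job, tcp_to_grasp gives the robot as it stands.
- The arm moves only by the tool move_arm, never from a script. Its argument "deltas" is a list of rows, each a list of 3 entries, a list of its own where there are three numbers: the turn, a rotation vector about the tool's x, y, z in rad, then the shift along the tool's x, y, z in m, then the finger opening in m, from 0 to 0.0881. A call has 1 to 12 rows; each row is the pose to reach, as a shift and turn from the pose commanded when the call began, along the tool's axes at that moment; what a row does not reach only later rows make up. A row lasts 1/12 s, in which the tool goes at most 41.7 mm and 7.16 degrees, less where a joint would pass 70% of its speed; a pose out of reach is approached as far as the arm can. A call with a gripper value outside its range is refused whole. The fingers move at their own pace and stop on an object; the grip force is fixed at half the most. Time passes only in rows, so rows that repeat a pose let the fingers close. It gives the time, the measured TCP pose, the force, the opening and the grip force at its end, in the units of the state.
- get_obs(): the state, without advancing time (a new reading comes with each control period).
- capture(name): name is "scene" or "top"; returns (picture, depth): 384x512x3 uint8, red, green, blue; 384x512 float32, m along the optical axis (not along the pixel's ray), 0 where there is no reading.
- camera_model(name): a dict with "fov_y" (degrees; the focal length in pixels is half the picture's height over the tangent of half this angle, whatever the lens; pixels are square), "cx", "cy" (the principal point, pixels), "camera_from_world" (4x4, takes a point from world to camera coordinates). Camera axes: x right, y down, z forward; pixel columns grow to the right and rows downward; lengths in m; the calibration is good to about 2 mm. A picture is of the moment at which its call begins. camera_model takes no time and is no camera call.
- finish_job(): hands the job in; it is judged then, once.
The state is a dict: "t": time; "joint_positions": joint angles; "qvel": joint speeds; "joint_efforts": joint torques, N m; "ee_pos": TCP position; "tool_rot": TCP orientation; "force": force on the tool from outside, world axes, zero at the start; "torque": the same for the moment, N m; "width": finger opening in m; "grip_force": force on a finger pad.
Only numpy, scipy, OpenCV 4.12 (cv2) and the standard library are available. Lean on these libraries where they do the work, as an engineer would, in place of code of your own. Each camera call takes 0.05 s, during which the arm holds its last target. There are 200 camera calls.

## Working session

There is one attempt and no reset: what is moved stays moved. The work goes in short steps, Python scripts to look and compute and a tool call to move; the robot and the scene stay as the last step left them, time stands still between calls to the robot, and variables do not carry over. Pictures are saved under pics/ and viewed, at most 10 in all, crops included, and the job is handed in when it is done.

Besides the shell and the picture viewer there is one more tool, called in YAML: its name, and indented under it one key for each argument. move_arm: Moves the arm, as the interface text tells. Its arguments: {"type":"object","properties":{"deltas":{"type":"array"}},"required":["deltas"]}

```bash
mkdir -p pics
cat > h.py <<'E'
import numpy as np, cv2
from rig import *
from scipy.spatial.transform import Rotation as R
def cloud(n):
    im,d=capture(n); m=camera_model(n)
    f=im.shape[0]/2/np.tan(np.radians(m['fov_y'])/2)
    v,u=np.mgrid[:im.shape[0],:im.shape[1]]
    P=np.stack([(u-m['cx'])/f*d,(v-m['cy'])/f*d,d],-1)
    T=np.linalg.inv(m['camera_from_world'])
    W=P@T[:3,:3].T+T[:3,3]; W[d==0]=np.nan
    return im,W
E
python3 - <<'E'
from h import *
for n in('scene','top'):
    im,W=cloud(n); cv2.imwrite(f'pics/{n}0.png',im[...,::-1]); np.savez(f'{n}0.npz',im=im,W=W); m=camera_model(n); print(m['fov_y'],np.linalg.inv(m['camera_from_world']).round(3)[:3,3], np.isnan(W).mean())
print(get_obs(),tcp_to_grasp)
E
```

```text
49.12256033395073 [0.22  0.709 0.748] 0.0037282307942708335
55.99035798615388 [0.448 0.135 0.934] 0.003941853841145833
{'t': 0.1, 'joint_positions': array([-1.36828992e+00,  1.81446274e-01,  1.60786159e+00, -2.55065715e-05,
        1.35381290e+00, -2.06315243e-01]), 'qvel': array([ 0.00218981, -0.00120157, -0.00332231,  0.00167419,  0.00102054,
       -0.00028943]), 'joint_efforts': array([-4.60648334e-04, -4.34822416e+01, -3.42699373e+01,  7.03547336e-02,
        3.40332824e-02, -3.34093431e-05]), 'ee_pos': array([ 0.22848385, -0.52714774,  0.23793419]), 'tool_rot': array([-7.64077019e-04,  9.79179906e-01,  2.02992926e-01, -1.09970359e-05]), 'force': array([-0.73130905,  0.26012473, -0.67693698]), 'torque': array([ 0.0324942 ,  0.00645429, -0.00237883]), 'grip_force': 0.0, 'width': 0.08835365628667438} 0.0187
```

View pics/scene0.png

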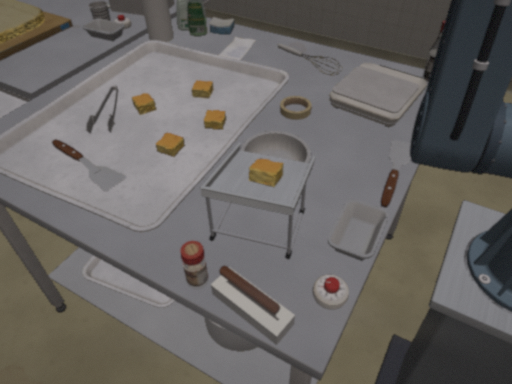

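View pics/top0.png

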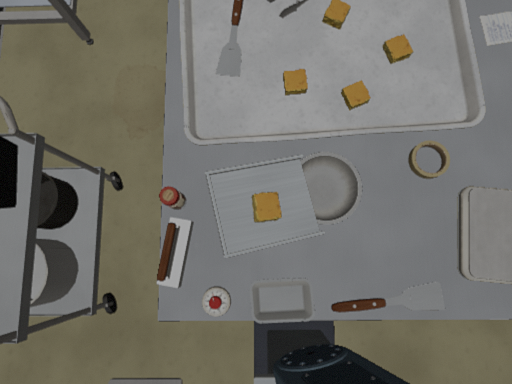

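The scene view shows the scraper bar at about (250,290), the piece at (266,171) and the bowl at (275,150). The top view shows the bar at (167,250), the stand at (175,253), the tray centred near (264,206), the piece at (267,206) and the bowl at (327,188). Next I measure these.

Run:
```python
from h import *
def rect(p): 
    c,s,a=cv2.minAreaRect((p*1000).astype(np.float32)); return np.round(c,1),np.round(s,1),round(a,1)
for n,bb,pb,tb in(('top',(150,215,190,290),(245,185,290,230),(205,150,325,258)),('scene',(205,260,300,340),(240,150,295,195),None)):
    z=np.load(n+'0.npz'); im,W=z['im'],z['W']; hsv=cv2.cvtColor(im,cv2.COLOR_RGB2HSV)
    def reg(b):
        m=np.zeros(im.shape[:2],bool); m[b[1]:b[3],b[0]:b[2]]=1; return m&np.isfinite(W[...,2])
    H,S,V=cv2.split(hsv)
    p=W[reg(bb)&(S>90)&(V<170)&(W[...,2]>.045)]; print(n,'bar',len(p),rect(p[:,:2]),np.percentile(p[:,2],[2,50,98]).round(4))
    q=p[:,:2]-p[:,:2].mean(0); d=np.linalg.svd(q,full_matrices=False)[2][0]; t=q@d
    for lo,hi in((-1,-.03),(-.03,.03),(.03,1)): k=(t>lo)&(t<hi); print('  seg',p[k].mean(0).round(4),p[k][:,2].max().round(4))
    p=W[reg(bb)&(S<60)&(V>120)&(W[...,2]>.025)&(W[...,2]<.045)]; print('stand',len(p),rect(p[:,:2]),np.median(p[:,2]))
    p=W[reg(pb)&(S>110)]; print('piece',len(p),rect(p[:,:2]),np.percentile(p[:,2],[2,50,98]).round(4))
    if tb:
        m=reg(tb)&(S<60)&(W[...,2]>.07); p=W[m]
        print('tray rect',rect(p[:,:2]))
        # fit floor plane
        A=p.copy()
        for i in range(15):
            c=A.mean(0); nn=np.linalg.svd(A-c,full_matrices=False)[2][2]; nn*=np.sign(nn[2]); A=p[abs((p-c)@nn)<(.01 if i<5 else .004)]
        print('floor',c,nn,'tilt',np.degrees(np.arccos(nn[2])),'up az',np.degrees(np.arctan2(-nn[1],-nn[0])),len(A),len(p))
        ux=np.r_[-nn[:2],0]; ux-=ux@nn*nn; ux/=np.linalg.norm(ux); uy=np.cross(nn,ux)
        l=(A-c)@np.c_[ux,uy]; print('ext',np.percentile(l,[.5,99.5],axis=0)); 
        l3=(p-c)@np.c_[ux,uy,nn]; r=l3[(l3[:,2]>.012)&(l3[:,2]<.026)]; print('rim',np.percentile(r,[1,50,99],axis=0).round(4))
        m2=reg((295,145,370,230))&(W[...,2]>.055)&(W[...,2]<.075)
        b=W[m2]; b=b[(b[:,2]>.064)]
        (c2,rad)=cv2.minEnclosingCircle((b[:,:2]*1000).astype(np.float32)); print('bowl',c2,rad,len(b))
z=np.load('top0.npz'); W=z['W']
for u,v in((167,250),(170,225),(162,277),(264,206),(327,188),(300,100),(288,365),(210,300),(282,300),(172,197),(360,304)): print((u,v),W[v,u].round(3))
```

```text
top bar 467 (array([452.3, 359.6]), array([ 19.4, 132.6]), 79.6) [0.0809 0.0874 0.0912]
  seg [0.4984 0.3502 0.0869] 0.092
  seg [0.4507 0.3586 0.0871] 0.0924
  seg [0.4052 0.3674 0.0869] 0.0916
stand 810 (array([450.1, 353.1]), array([ 54.1, 165.7]), 79.7) 0.033938097062766626
piece 715 (array([546.4, 126. ]), array([61. , 59.4]), 7.9) [0.1403 0.1541 0.1618]
tray rect (array([560.9, 103.2]), array([192.4, 278.4]), 13.1)
floor [0.55416805 0.13121637 0.12122828] [ 0.05830543 -0.25260146  0.96581208] tilt 15.025159278847383 up az 102.9973711155671 6535 7563
ext [[-0.1149348  -0.08940406]
 [ 0.11318827  0.0879813 ]]
rim [[-0.1148 -0.0943  0.0148]
 [ 0.0528  0.0132  0.0188]
 [ 0.115   0.0958  0.0219]]
bowl (600.7427368164062, -20.220605850219727) 89.57693481445312 613
scene bar 312 (array([451.7, 363.6]), array([ 14.3, 131.1]), 78.0) [0.0843 0.0883 0.0915]
  seg [0.5065 0.3529 0.0882] 0.0917
  seg [0.4731 0.3592 0.0882] 0.0931
  seg [0.4113 0.3721 0.0881] 0.0909
stand 1337 (array([450. , 353.1]), array([ 56.2, 166.5]), 79.6) 0.03465970851914291
piece 662 (array([543.9, 126.1]), array([59.8, 58.9]), 7.5) [0.1344 0.1532 0.1622]
(167, 250) [0.455 0.356 0.088]
(170, 225) [0.513 0.351 0.089]
(162, 277) [0.394 0.365 0.09 ]
(264, 206) [0.546 0.13  0.157]
(327, 188) [ 0.611 -0.037  0.   ]
(300, 100) [0.854 0.026 0.003]
(288, 365) [0.276 0.098 0.339]
(210, 300) [0.336 0.261 0.044]
(282, 300) [0.329 0.087 0.   ]
(172, 197) [0.576 0.343 0.108]
(360, 304) [ 0.321 -0.1    0.019]
```

```bash
cat >> h.py <<'E'
def Rt(yaw_y,tilt=0):
    """tool down, tool y at azimuth yaw_y (deg); tilt (deg) leans the tool's back towards +tool y"""
    a=np.radians(yaw_y); y=np.array([np.cos(a),np.sin(a),0]); z=np.array([0,0,-1.]); x=np.cross(y,z)
    return R.from_matrix(np.c_[x,y,z])*R.from_euler('x',tilt,degrees=True)
def plan(p,Rg):
    o=get_obs(); q=o['tool_rot']; Rc=R.from_quat(np.r_[q[1:],q[0]])
    print('turn',(Rc.inv()*Rg).as_rotvec().round(4),'shift',Rc.inv().apply(np.array(p)-o['ee_pos']).round(4),'t',round(o['t'],2),'pos',o['ee_pos'].round(4),'j',o['joint_positions'].round(2),'F',o['force'].round(1))
E
python3 - <<'E'
from h import *
plan([.452,.360,.24],Rt(-100.4))
W=np.load('top0.npz')['W']
for u,v in((15,200),(15,270),(60,200),(80,300),(165,300),(158,300)): print((u,v),W[v,u].round(3))
E
```

```text
turn [-1.500e-03  2.000e-04  5.903e-01] shift [ 0.5578 -0.7252 -0.0008] t 0.1 pos [ 0.2285 -0.5271  0.2379] j [-1.37  0.18  1.61 -0.    1.35 -0.21] F [-0.7  0.3 -0.7]
(15, 200) [ 0.611  0.883 -0.134]
(15, 270) [ 0.402  0.868 -0.143]
(60, 200) [ 0.656  0.923 -0.446]
(80, 300) [ 0.259  0.889 -0.592]
(165, 300) [ 0.331  0.381 -0.002]
(158, 300) [ 0.331  0.399 -0.004]
```

move_arm:
  deltas:
    - [[0,0,0.59],[0.558,-0.725,0],0.06]
    - [[0,0,0.59],[0.558,-0.725,0],0.06]
    - [[0,0,0.59],[0.558,-0.725,0],0.06]
    - [[0,0,0.59],[0.558,-0.725,0],0.06]
    - [[0,0,0.59],[0.558,-0.725,0],0.06]
    - [[0,0,0.59],[0.558,-0.725,0],0.06]
    - [[0,0,0.59],[0.558,-0.725,0],0.06]
    - [[0,0,0.59],[0.558,-0.725,0],0.06]
    - [[0,0,0.59],[0.558,-0.725,0],0.06]
    - [[0,0,0.59],[0.558,-0.725,0],0.06]
    - [[0,0,0.59],[0.558,-0.725,0],0.06]
    - [[0,0,0.59],[0.558,-0.725,0],0.06]

```text
t: 1.1
ee_pos: [0.3507, -0.0408, 0.2388]
tool_rot: [0.0, 0.996, -0.091, 0.0]
force: [0.3, -0.4, -0.9]
width: 0.0605
grip_force: 0.0
```

```bash
python3 -c "
from h import *
plan([.452,.360,.24],Rt(-100.4))"
```

```text
turn [ 0.0002 -0.0008 -0.0004] shift [ 0.0271 -0.4126 -0.0013] t 1.1 pos [ 0.3507 -0.0408  0.2388] j [-0.46 -0.37  2.11  0.    1.4   1.3 ] F [ 0.3 -0.4 -0.9]
```

move_arm:
  deltas:
    - [[0,0,0],[0.027,-0.412,0],0.06]
    - [[0,0,0],[0.027,-0.412,0],0.06]
    - [[0,0,0],[0.027,-0.412,0],0.06]
    - [[0,0,0],[0.027,-0.412,0],0.06]
    - [[0,0,0],[0.027,-0.412,0],0.06]
    - [[0,0,0],[0.027,-0.412,0],0.06]
    - [[0,0,0],[0.027,-0.412,0],0.06]
    - [[0,0,0],[0.027,-0.412,0],0.06]
    - [[0,0,0],[0.027,-0.412,0],0.06]
    - [[0,0,0],[0.027,-0.412,0],0.06]
    - [[0,0,0],[0.027,-0.412,0],0.06]
    - [[0,0,0],[0.027,-0.412,0],0.06]

```text
t: 2.1
ee_pos: [0.451, 0.3589, 0.2373]
tool_rot: [0.001, 0.996, -0.089, -0.001]
force: [0.2, -0.6, 0.3]
width: 0.0598
grip_force: 0.0
```

```bash
python3 -c "
from h import *
plan([.452,.360,.062],Rt(-100.4))"
```

```text
turn [0.0016 0.0019 0.0034] shift [ 0.0011 -0.0016  0.1753] t 2.1 pos [0.451  0.3589 0.2373] j [ 0.47  0.19  1.6  -0.    1.35  2.22] F [ 0.2 -0.6  0.3]
```

move_arm:
  deltas:
    - [[0,0,0.003],[0.001,-0.003,0.04],0.06]
    - [[0,0,0.003],[0.001,-0.003,0.08],0.06]
    - [[0,0,0.003],[0.001,-0.003,0.11],0.06]
    - [[0,0,0.003],[0.001,-0.003,0.14],0.06]
    - [[0,0,0.003],[0.001,-0.003,0.16],0.06]
    - [[0,0,0.003],[0.001,-0.003,0.175],0.06]
    - [[0,0,0.003],[0.001,-0.003,0.175],0.06]
    - [[0,0,0.003],[0.001,-0.003,0.175],0.04]
    - [[0,0,0.003],[0.001,-0.003,0.175],0.03]
    - [[0,0,0.003],[0.001,-0.003,0.175],0.01]
    - [[0,0,0.003],[0.001,-0.003,0.175],0.01]
    - [[0,0,0.003],[0.001,-0.003,0.175],0.01]

```text
t: 3.1
ee_pos: [0.4539, 0.3606, 0.0649]
tool_rot: [-0.001, 0.996, -0.092, 0.001]
force: [0.8, 0.0, -0.4]
width: 0.0288
grip_force: 0.0
```

move_arm:
  deltas:
    - [[0,0,0],[0,0,0],0.01]
    - [[0,0,0],[0,0,0],0.01]
    - [[0,0,0],[0,0,0],0.01]
    - [[0,0,0],[0,0,0],0.01]
    - [[0,0,0],[0,0,0],0.01]

```text
t: 3.52
ee_pos: [0.4536, 0.3606, 0.0644]
tool_rot: [-0.0, 0.996, -0.092, 0.0]
force: [-1.3, 0.1, 5.6]
width: 0.0204
grip_force: 30.0
```

Run:
```python
from h import *
o=get_obs(); print(o)
im,W=cloud('scene'); cv2.imwrite('pics/scene1.png',cv2.resize(im[150:384,130:380,::-1],None,fx=2.4,fy=2.4))
```

```text
{'t': 3.5167, 'joint_positions': array([ 4.66962482e-01,  4.03532899e-01,  1.71409448e+00, -7.20464380e-05,
        1.02301591e+00,  2.22179915e+00]), 'qvel': array([ 0.00065158,  0.00050025, -0.00077982,  0.00055228, -0.00111914,
        0.00093492]), 'joint_efforts': array([-1.49307107e-01, -4.50679994e+01, -2.64410126e+01,  6.98055723e-03,
       -4.00674529e-01,  2.63731484e-02]), 'ee_pos': array([0.45361317, 0.36059163, 0.06436633]), 'tool_rot': array([-2.25656559e-04,  9.95770740e-01, -9.18716833e-02,  4.18747458e-04]), 'force': array([-1.34664966,  0.10452578,  5.62920123]), 'torque': array([-0.06720317,  0.20622254,  0.03412691]), 'grip_force': 30.02358913421631, 'width': 0.02044154553143283}
```

View pics/scene1.png

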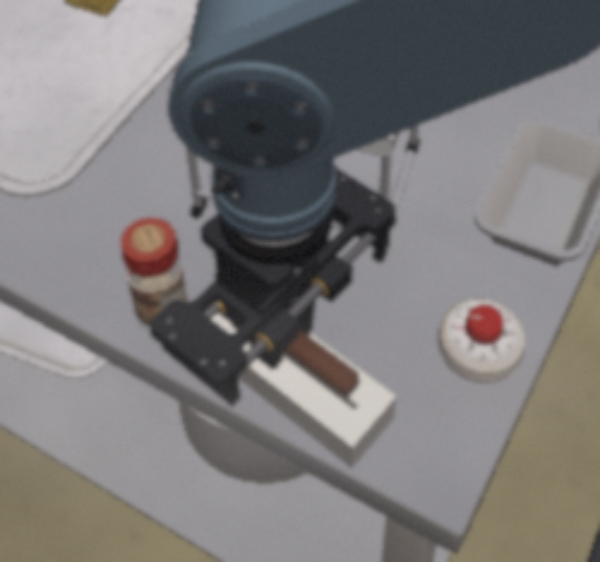

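move_arm:
  deltas:
    - [[0,0,0],[0,0,-0.01],0.01]
    - [[0,0,0],[0,0,-0.025],0.01]
    - [[0,0,0],[0,0,-0.045],0.01]
    - [[0,0,0],[0,0,-0.07],0.01]
    - [[0,0,0],[0,0,-0.1],0.01]
    - [[0,0,0],[0,0,-0.13],0.01]
    - [[0,0,0],[0,0,-0.16],0.01]
    - [[0,0,0],[0,0,-0.185],0.01]
    - [[0,0,0],[0,0,-0.2],0.01]
    - [[0,0,0],[0,0,-0.2],0.01]

```text
t: 4.4
ee_pos: [0.4548, 0.3612, 0.2683]
tool_rot: [-0.002, 0.996, -0.092, 0.003]
force: [0.4, -0.1, -0.9]
width: 0.0205
grip_force: 30.0
```

Run:
```python
from h import *
plan([.4536,.3606,.2644],Rt(-100.54))
im,W=cloud('scene'); cv2.imwrite('pics/scene2.png',cv2.resize(im[90:340,130:380,::-1],None,fx=2.4,fy=2.4)); np.savez('scene2.npz',im=im,W=W)
```

```text
turn [-0.0042 -0.0055 -0.0001] shift [-0.0011  0.0008  0.0039] t 4.4 pos [0.4548 0.3612 0.2683] j [0.47 0.17 1.56 0.   1.4  2.22] F [ 0.4 -0.1 -0.9]
```

View pics/scene2.png

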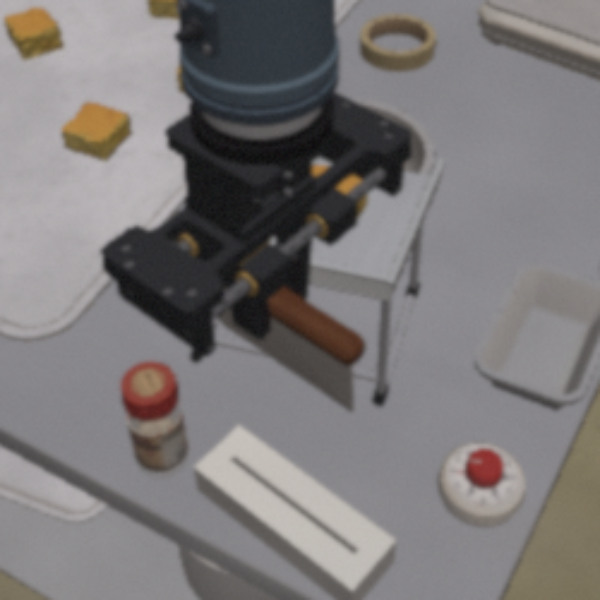

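Run:
```python
from h import *
z=np.load('scene2.npz'); im,W=z['im'],z['W']; hsv=cv2.cvtColor(im,cv2.COLOR_RGB2HSV)
S,V=hsv[...,1],hsv[...,2]
m=np.zeros(S.shape,bool); m[225:262,215:280]=1
b=W[m&(S<70)&(W[...,2]>.195)&(W[...,2]<.27)&(W[...,1]>.3)&(W[...,1]<.4)&(V>70)]
c=np.median(b,0); 
A=b
for i in range(8):
    c=A.mean(0); n=np.linalg.svd(A-c,full_matrices=False)[2][2]; n*=np.sign(n[1]); A=b[abs((b-c)@n)<.003]
print('blade',len(b),len(A),'c',c.round(4),'n',n.round(3),'az',np.degrees(np.arctan2(n[1],n[0])),'z range',np.percentile(A,[1,99],axis=0).round(4))
m=np.zeros(S.shape,bool); m[270:330,215:292]=1
st=m&(abs(W[...,2]-.0345)<.004)
(c2,s,a)=cv2.minAreaRect((W[st][:,:2]*1000).astype(np.float32)); print('stand',c2,s,a)
g=V.astype(float); dark=m&(V<110)&(abs(W[...,0]-.45)<.075)&(abs(W[...,1]-.353)<.035)
T=camera_model('scene'); f=192/np.tan(np.radians(T['fov_y'])/2); Ti=np.linalg.inv(T['camera_from_world'])
v,u=np.nonzero(dark); r=np.c_[(u-T['cx'])/f,(v-T['cy'])/f,np.ones(len(u))]@Ti[:3,:3].T
P=Ti[:3,3]+r*((.0345-Ti[2,3])/r[:,2])[:,None]
print('slot',len(P),cv2.minAreaRect((P[:,:2]*1000).astype(np.float32)),P.mean(0))
print(get_obs()['ee_pos'])
```

```text
blade 630 630 c [0.4297 0.3591 0.2307] n [ 0.179  0.982 -0.058] az 79.66752331026743 z range [[0.3926 0.3454 0.2086]
 [0.4985 0.3671 0.2551]]
stand (450.0080261230469, 353.32568359375) (55.2883186340332, 166.6005096435547) 79.65924072265625
slot 305 ((462.242919921875, 385.47296142578125), (10.493638038635254, 120.2558364868164), 79.79344177246094) [0.45997028 0.38580356 0.0345    ]
[0.45390739 0.36071866 0.26560513]
```

The picture shows the scraper held square with its blade hanging free: blade bottom at about (350,405) in the crop, and the slot running along the middle of the stand from (233,458) to (357,551). The measured blade plane, edge height and stand centre agree with the sizes given.

```bash
cat >> h.py <<'E'
N=np.array([.0583,-.2526,.9658]); N/=np.linalg.norm(N)
C=np.array([.5542,.1312,.1212]); UX=np.r_[-N[:2],0]; UX-=UX@N*N; UX/=np.linalg.norm(UX); UY=np.cross(N,UX)
RS=Rt(-77,15)
def sweep(s,h,l=.006): return C+(s+.0074)*UX+l*UY+(h+.0594)*N
E
python3 - <<'E'
from h import *
print(RS.as_matrix().round(3),UX,N); z=np.load('top0.npz'); W=z['W'][185:230,245:290]; im=z['im'][185:230,245:290]
p=W[cv2.cvtColor(im,cv2.COLOR_RGB2HSV)[...,1]>110]; l=(p-C)@np.c_[UX,UY,N]; print('piece local',np.percentile(l,[2,50,98],axis=0).round(4))
print(sweep(.07,.06),sweep(-.125,.003)); plan(sweep(.07,.06),RS)
E
```

```text
[[ 0.974  0.217 -0.058]
 [ 0.225 -0.941  0.252]
 [ 0.    -0.259 -0.966]] [-0.2171992   0.94107236  0.25924373] [ 0.05830072 -0.25260312  0.96581193]
piece local [[nan nan nan]
 [nan nan nan]
 [nan nan nan]]
[0.53850358 0.17252886 0.25658341] [0.57753428 0.00341813 0.1509796 ]
turn [ 0.2565 -0.057  -0.4082] shift [0.1176 0.1695 0.009 ] t 4.45 pos [0.4539 0.3607 0.2656] j [ 0.47  0.17  1.57 -0.    1.4   2.22] F [ 0.5 -0.1 -1. ]
```

move_arm:
  deltas:
    - [[0,0,0],[0.01,0.015,-0.01],0.01]
    - [[0.05,-0.01,-0.08],[0.03,0.043,-0.01],0.01]
    - [[0.1,-0.02,-0.16],[0.05,0.07,-0.01],0.01]
    - [[0.15,-0.03,-0.24],[0.07,0.1,0],0.01]
    - [[0.2,-0.045,-0.32],[0.09,0.13,0],0.01]
    - [[0.23,-0.05,-0.37],[0.105,0.15,0.005],0.01]
    - [[0.257,-0.057,-0.408],[0.115,0.165,0.009],0.01]
    - [[0.257,-0.057,-0.408],[0.118,0.17,0.009],0.01]
    - [[0.257,-0.057,-0.408],[0.118,0.17,0.009],0.01]
    - [[0.257,-0.057,-0.408],[0.118,0.17,0.009],0.01]

```text
t: 5.28
ee_pos: [0.5373, 0.172, 0.2536]
tool_rot: [-0.129, 0.985, 0.111, -0.018]
force: [-0.0, 0.1, -1.4]
width: 0.0204
grip_force: 30.0
```

Run:
```python
from h import *
plan(sweep(.07,.003),RS)
im,W=cloud('scene'); cv2.imwrite('pics/scene3.png',cv2.resize(im[90:290,150:400,::-1],None,fx=2.4,fy=2.4)); np.savez('scene3.npz',im=im,W=W)
m=np.isfinite(W[...,2])&(cv2.cvtColor(im,cv2.COLOR_RGB2HSV)[...,1]<70)
l=(W-C)@np.c_[UX,UY,N]
m&=(abs(l[...,1])<.075)&(l[...,0]>.045)&(l[...,0]<.11)&(l[...,2]>.035)&(l[...,2]<.11)
q=l[m]; print(len(q),np.percentile(q,[1,50,99],axis=0).round(4))
```

```text
turn [-0.0001  0.0052 -0.0032] shift [ 0.0015 -0.0011  0.0541] t 5.28 pos [0.5373 0.172  0.2536] j [-0.04  0.15  1.63  0.25  1.44  1.26] F [-0.   0.1 -1.4]
1358 [[ 0.0666 -0.0476  0.0584]
 [ 0.0699  0.0123  0.0841]
 [ 0.0731  0.0691  0.1094]]
```

View pics/scene3.png

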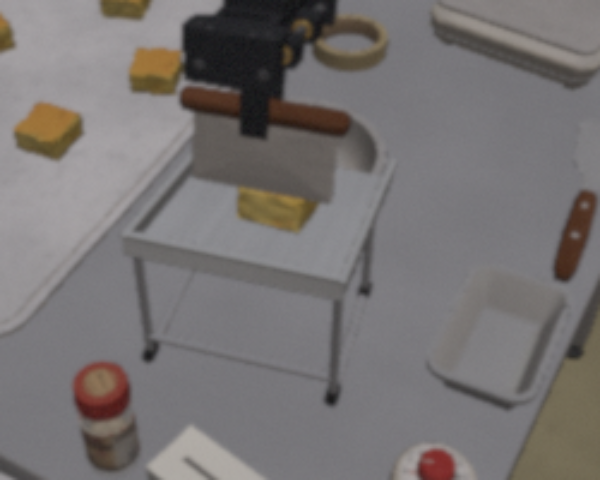

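The blade hangs at local s = 0.070, upslope of the piece, with its edge 57 mm above the floor (crop about (190,180)–(335,200)). Now I descend and sweep.

move_arm:
  deltas:
    - [[0,0,0],[0,0,0.015],0.01]
    - [[0,0,0],[0,0,0.03],0.01]
    - [[0,0,0],[0,0,0.042],0.01]
    - [[0,0,0],[0,0,0.05],0.01]
    - [[0,0,0],[0,0,0.053],0.01]
    - [[0,0,0],[0,0,0.053],0.01]
    - [[0,0,0],[0,0,0.053],0.01]

```text
t: 5.92
ee_pos: [0.535, 0.1853, 0.2039]
tool_rot: [-0.129, 0.985, 0.112, -0.016]
force: [-0.2, 0.1, -2.1]
width: 0.02
grip_force: 30.0
```

Run:
```python
from h import *
plan(sweep(.07,.003),RS); plan(sweep(-.03,.003),RS)
```

```text
turn [ 0.0005  0.0029 -0.0005] shift [ 0.0006 -0.0009  0.0027] t 5.92 pos [0.535  0.1853 0.2039] j [-0.02  0.2   1.68  0.26  1.34  1.25] F [-0.2  0.1 -2.1]
turn [ 0.0005  0.0029 -0.0005] shift [0.0006 0.0991 0.0028] t 5.92 pos [0.535  0.1853 0.2039] j [-0.02  0.2   1.68  0.26  1.34  1.25] F [-0.2  0.1 -2.1]
```

move_arm:
  deltas:
    - [[0,0.003,0],[0,0.008,0.002],0.01]
    - [[0,0.003,0],[0,0.016,0.002],0.01]
    - [[0,0.003,0],[0,0.024,0.002],0.01]
    - [[0,0.003,0],[0,0.032,0.002],0.01]
    - [[0,0.003,0],[0,0.04,0.002],0.01]
    - [[0,0.003,0],[0,0.048,0.002],0.01]
    - [[0,0.003,0],[0,0.056,0.002],0.01]
    - [[0,0.003,0],[0,0.064,0.002],0.01]
    - [[0,0.003,0],[0,0.072,0.002],0.01]
    - [[0,0.003,0],[0,0.08,0.002],0.01]
    - [[0,0.003,0],[0,0.09,0.002],0.01]
    - [[0,0.003,0],[0,0.1,0.002],0.01]

```text
t: 6.92
ee_pos: [0.5566, 0.0904, 0.1755]
tool_rot: [-0.129, 0.985, 0.112, -0.015]
force: [0.0, 1.1, -1.1]
width: 0.0203
grip_force: 30.0
```

Run:
```python
from h import *
plan(sweep(-.03,.003),RS); plan(sweep(-.125,.003),RS)
im,W=cloud('scene'); a=im
im,W=cloud('top'); cv2.imwrite('pics/s4.png',np.hstack([cv2.resize(x[:,:,::-1],None,fx=2,fy=2) for x in (a[90:290,170:360],im[100:300,190:380])]))
```

```text
turn [ 0.0004  0.0002 -0.0009] shift [ 0.0009 -0.0022  0.0005] t 6.92 pos [0.5566 0.0904 0.1755] j [-0.19  0.26  1.67  0.25  1.33  1.09] F [ 0.   1.1 -1.1]
turn [ 0.0004  0.0002 -0.0009] shift [0.001  0.0928 0.0006] t 6.92 pos [0.5566 0.0904 0.1755] j [-0.19  0.26  1.67  0.25  1.33  1.09] F [ 0.   1.1 -1.1]
```

View pics/s4.png

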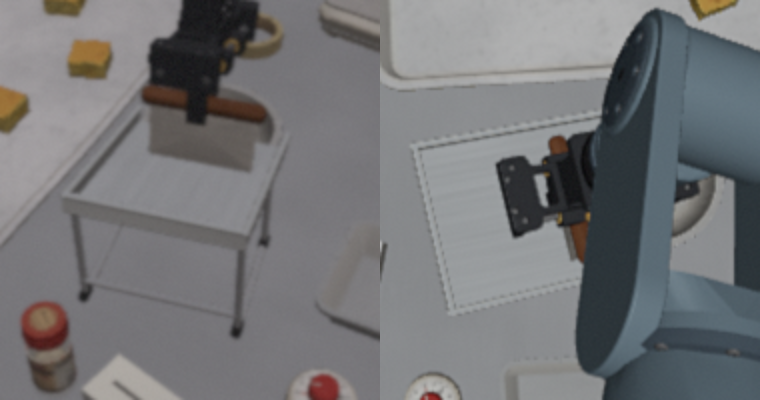

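The tray floor behind the blade is clear, and the piece is ahead of it, hidden by the blade (left crop, blade at (150–255,110–165)). I continue over the edge.

move_arm:
  deltas:
    - [[0,0,0],[0,0.008,0],0.01]
    - [[0,0,0],[0,0.016,0],0.01]
    - [[0,0,0],[0,0.024,0],0.01]
    - [[0,0,0],[0,0.032,0],0.01]
    - [[0,0,0],[0,0.04,0],0.01]
    - [[0,0,0],[0,0.048,0],0.01]
    - [[0,0,0],[0,0.056,0],0.01]
    - [[0,0,0],[0,0.064,0],0.01]
    - [[0,0,0],[0,0.072,0],0.01]
    - [[0,0,0],[0,0.08,0],0.01]
    - [[0,0,0],[0,0.088,0],0.01]
    - [[0,0,0],[0,0.096,0],0.01]

```text
t: 8.02
ee_pos: [0.5773, -0.0, 0.1507]
tool_rot: [-0.129, 0.985, 0.112, -0.015]
force: [-0.3, -0.1, -0.6]
width: 0.0204
grip_force: 30.0
```

move_arm:
  deltas:
    - [[0,0,0],[0,0.003,0],0.01]
    - [[0,0,0],[0,0.003,0],0.01]
    - [[0,0,0],[0,0,-0.005],0.01]
    - [[0,0,0],[0,-0.005,-0.02],0.01]
    - [[0,0,0],[0,-0.02,-0.045],0.01]
    - [[0,0,0],[0,-0.04,-0.075],0.01]
    - [[0,0,0],[0,-0.075,-0.1],0.01]
    - [[0,0,0],[0,-0.11,-0.11],0.01]
    - [[0,0,0],[0,-0.14,-0.11],0.01]
    - [[0,0,0],[0,-0.16,-0.11],0.01]
    - [[0,0,0],[0,-0.17,-0.11],0.01]

```text
t: 8.93
ee_pos: [0.5461, 0.1361, 0.3033]
tool_rot: [-0.13, 0.985, 0.113, -0.014]
force: [0.4, 0.4, -1.8]
width: 0.0205
grip_force: 30.0
```

Run:
```python
from h import *
im,W=cloud('scene'); a=im; n=get_obs()
im,W=cloud('top'); cv2.imwrite('pics/s5.png',np.hstack([cv2.resize(x[:,:,::-1],None,fx=2,fy=2) for x in (a[90:290,170:360],im[100:300,190:380])]))
plan([.4536,.3606,.2644],Rt(-100.54))
S=cv2.cvtColor(im,cv2.COLOR_RGB2HSV)[...,1]
m=np.zeros(S.shape,bool); m[145:260,240:375]=1
p=W[m&(S>110)&(W[...,2]<.12)&(W[...,2]>0)&(W[...,1]<.05)]; print(len(p),np.percentile(p,[2,50,98],axis=0).round(3) if len(p) else '')
m2=m&(W[...,2]>.064)&(W[...,2]<.075)&(W[...,1]<.0); b=W[m2]; print('bowl',cv2.minEnclosingCircle((b[:,:2]*1000).astype(np.float32)),len(b))
```

```text
turn [-0.2575  0.053   0.4105] shift [-0.0391 -0.223   0.0985] t 9.03 pos [0.5463 0.1349 0.3021] j [-0.11  0.12  1.57  0.25  1.54  1.21] F [ 0.6  0.5 -3. ]
134 [[ 0.563 -0.061  0.033]
 [ 0.577 -0.036  0.047]
 [ 0.599 -0.011  0.057]]
bowl ((569.521728515625, -50.35200881958008), 73.9271240234375) 236
```

View pics/s5.png

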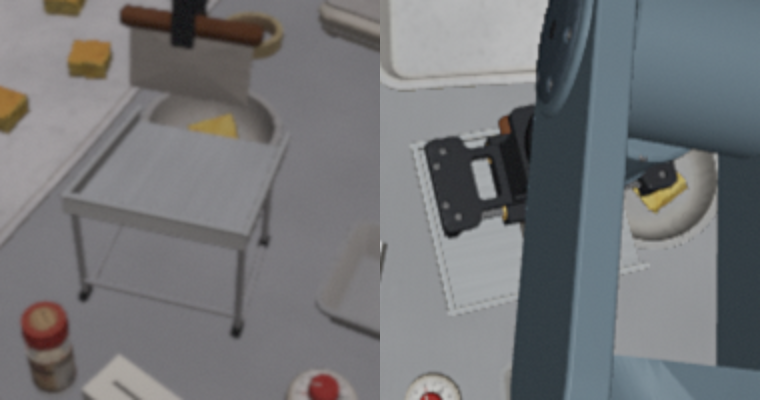

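The piece lies inside the bowl (right crop about (663,190)) and the tray is empty. I go back above the stand.

move_arm:
  deltas:
    - [[-0.05,0.01,0.08],[-0.006,-0.035,0],0.01]
    - [[-0.1,0.02,0.16],[-0.012,-0.07,0.01],0.01]
    - [[-0.15,0.03,0.24],[-0.02,-0.105,0.025],0.01]
    - [[-0.2,0.04,0.32],[-0.027,-0.14,0.045],0.01]
    - [[-0.24,0.05,0.38],[-0.034,-0.175,0.07],0.01]
    - [[-0.258,0.053,0.41],[-0.038,-0.205,0.085],0.01]
    - [[-0.258,0.053,0.41],[-0.039,-0.223,0.095],0.01]
    - [[-0.258,0.053,0.41],[-0.039,-0.223,0.098],0.01]
    - [[-0.258,0.053,0.41],[-0.039,-0.223,0.098],0.01]
    - [[-0.258,0.053,0.41],[-0.039,-0.223,0.098],0.01]
    - [[-0.258,0.053,0.41],[-0.039,-0.223,0.098],0.01]

```text
t: 9.95
ee_pos: [0.456, 0.3576, 0.2642]
tool_rot: [0.001, 0.996, -0.094, -0.001]
force: [0.0, -0.0, -1.9]
width: 0.0204
grip_force: 30.0
```

Run:
```python
from h import *
im,W=cloud('scene'); plan([.4536,.3606,.2644],Rt(-100.54))
hsv=cv2.cvtColor(im,cv2.COLOR_RGB2HSV); S,V=hsv[...,1],hsv[...,2]
m=np.zeros(S.shape,bool); m[225:262,215:280]=1
b=W[m&(S<70)&(W[...,2]>.195)&(W[...,2]<.27)&(W[...,1]>.3)&(W[...,1]<.4)&(V>70)]; A=b
for i in range(8):
    c=A.mean(0); n=np.linalg.svd(A-c,full_matrices=False)[2][2]; n*=np.sign(n[1]); A=b[abs((b-c)@n)<.003]
print('blade',len(A),c.round(4),n.round(3),np.percentile(A,[1,99],axis=0).round(4))
```

```text
turn [ 0.0007  0.0007 -0.0049] shift [-0.0029 -0.0025  0.    ] t 10.0 pos [0.456  0.3576 0.2644] j [ 0.46  0.17  1.57 -0.    1.41  2.22] F [ 0.4 -0.5 -1.8]
blade 602 [0.4311 0.3552 0.2265] [ 0.184  0.981 -0.064] [[0.3941 0.3414 0.2046]
 [0.4985 0.3634 0.2514]]
```

move_arm:
  deltas:
    - [[0,0,-0.005],[-0.003,-0.0025,0.03],0.01]
    - [[0,0,-0.005],[-0.003,-0.0025,0.06],0.01]
    - [[0,0,-0.005],[-0.003,-0.0025,0.085],0.01]
    - [[0,0,-0.005],[-0.003,-0.0025,0.105],0.01]
    - [[0,0,-0.005],[-0.003,-0.0025,0.12],0.01]
    - [[0,0,-0.005],[-0.003,-0.0025,0.13],0.01]
    - [[0,0,-0.005],[-0.003,-0.0025,0.135],0.01]
    - [[0,0,-0.005],[-0.003,-0.0025,0.135],0.01]
    - [[0,0,-0.005],[-0.003,-0.0025,0.135],0.01]
    - [[0,0,-0.005],[-0.003,-0.0025,0.135],0.01]

```text
t: 10.83
ee_pos: [0.4532, 0.3623, 0.1305]
tool_rot: [-0.0, 0.996, -0.091, 0.0]
force: [0.6, -0.9, -1.3]
width: 0.0202
grip_force: 30.0
```

Run:
```python
from h import *
im,W=cloud('scene'); plan([.4536,.3606,.0644],Rt(-100.54))
cv2.imwrite('pics/s6.png',cv2.resize(im[200:350,180:320,::-1],None,fx=4,fy=4,interpolation=cv2.INTER_CUBIC)); np.savez('scene6.npz',im=im,W=W)
```

```text
turn [-0.0008 -0.0007  0.0024] shift [0.0008 0.0018 0.0661] t 10.88 pos [0.4531 0.3624 0.1305] j [0.47 0.31 1.68 0.   1.15 2.22] F [ 0.6  0.1 -1.9]
```

View pics/s6.png

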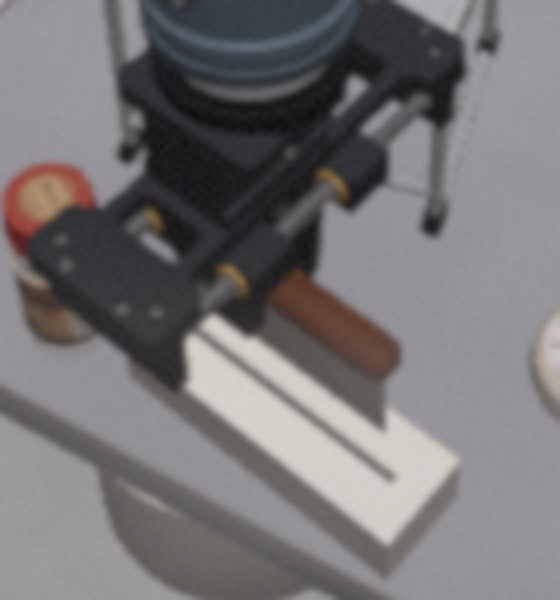

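The blade corner is at about (384,430) in the crop and the slot runs from (200,333) to (395,478). I cast rays to compare the edge line with the slot line.

Run:
```python
from h import *
z=np.load('scene6.npz'); im,W=z['im'],z['W']
T=camera_model('scene'); f=192/np.tan(np.radians(T['fov_y'])/2); Ti=np.linalg.inv(T['camera_from_world'])
def cast(uv,h):
    uv=np.atleast_2d(uv); r=np.c_[(uv[:,0]-T['cx'])/f,(uv[:,1]-T['cy'])/f,np.ones(len(uv))]@Ti[:3,:3].T
    return Ti[:3,3]+r*((h-Ti[2,3])/r[:,2])[:,None]
g=cv2.cvtColor(im,cv2.COLOR_RGB2GRAY).astype(float)
pts=[]
for u in range(240,275):   # slot: minimum brightness near expected line
    v0=200+(333+(478-333)*((u-180)*4-200)/195)/4; vs=np.arange(int(v0)-3,int(v0)+5); w=np.clip(150-g[vs,u],0,None)
    if w.sum()>20: pts.append([u,(vs*w).sum()/w.sum()])
P=cast(np.array(pts),.0345)[:,:2]
dr=np.array([np.cos(np.radians(-10.4)),np.sin(np.radians(-10.4))]); n=np.array([-dr[1],dr[0]])
print('slot perp',len(P),np.percentile(P@n,[5,50,95]).round(4),'stand',(np.array([.450,.3533])@n).round(4))
print('slot line ends',cast([[180+200/4,200+333/4],[180+395/4,200+478/4]],.0345).round(4), 'perp',(cast([[230,283.2],[278.7,319.5]],.0345)[:,:2]@n).round(4))
# blade edge: lowest blade points
S=cv2.cvtColor(im,cv2.COLOR_RGB2HSV)[...,1]
m=np.zeros(S.shape,bool); m[275:310,245:279]=1
b=W[m&(W[...,2]>.062)&(W[...,2]<.13)&(abs(W[...,1]-.355)<.03)&(S<70)]
c=b.mean(0); nn=np.linalg.svd(b-c,full_matrices=False)[2][2]; nn*=np.sign(nn[1]); print('blade',len(b),c.round(4),nn.round(3),b[:,2].min())
for h in(.071,.11):
    k=abs(b[:,2]-h)<.006; print(h,k.sum(),np.median(b[k][:,:2]@n).round(4))
print('corner',cast([180+384/4,200+430/4],.071), cast([180+384/4,200+430/4],.071)[0,:2]@n,'tcp',get_obs()['ee_pos'][:2]@n)
```

```text
slot perp 35 [0.4286 0.4288 0.429 ] stand 0.4287
slot line ends [[0.505  0.3435 0.0345]
 [0.3854 0.3644 0.0345]] perp [0.429 0.428]
blade 329 [0.4242 0.3605 0.0915] [ 0.177  0.982 -0.063] 0.06966420022984565
0.071 45 0.4301
0.11 65 0.4322
corner [[0.39199569 0.36404008 0.071     ]] 0.4288221619555607 tcp 0.4382575175476484
```

move_arm:
  deltas:
    - [[0.03,0,0],[-0.001,0.002,0.005],0.01]
    - [[0.06,0,0],[-0.001,0.0036,0.01],0.01]
    - [[0.06,0,0],[-0.001,0.0036,0.02],0.01]
    - [[0.06,0,0],[-0.001,0.0036,0.027],0.01]
    - [[0.06,0,0],[-0.001,0.0036,0.03],0.01]
    - [[0.06,0,0],[-0.001,0.0036,0.033],0.01]
    - [[0.06,0,0],[-0.001,0.0036,0.036],0.01]
    - [[0.06,0,0],[-0.001,0.0036,0.039],0.01]
    - [[0.06,0,0],[-0.001,0.0036,0.042],0.01]
    - [[0.06,0,0],[-0.001,0.0036,0.042],0.01]

```text
t: 11.72
ee_pos: [0.4501, 0.3587, 0.0865]
tool_rot: [-0.029, 0.995, -0.09, 0.002]
force: [-0.8, -0.4, -1.0]
width: 0.0205
grip_force: 30.0
```

Run:
```python
from h import *
o=get_obs(); print(o['force'].round(1),o['torque'].round(2),o['ee_pos'].round(4), o['ee_pos'][:2]@np.array([.1805,.9836]))
im,W=cloud('scene'); cv2.imwrite('pics/s7.png',cv2.resize(im[250:340,210:300,::-1],None,fx=6,fy=6,interpolation=cv2.INTER_CUBIC))
```

```text
[-0.8 -0.4 -1. ] [0.01 0.03 0.03] [0.4501 0.3587 0.0865] 0.43401994941145927
```

View pics/s7.png

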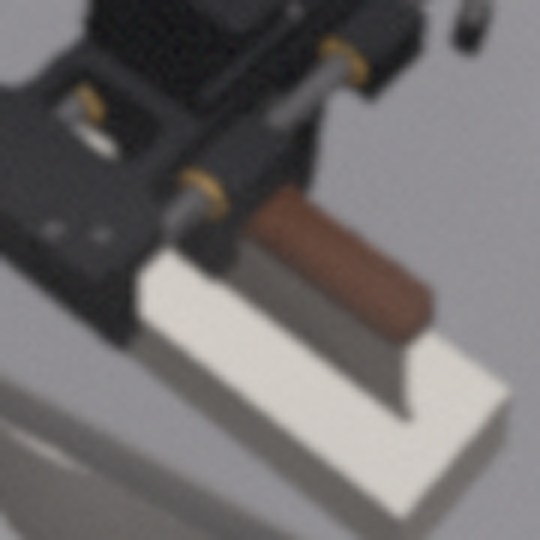

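The blade now covers the slot line, and its edge (z about 0.027) is below the stand's top (0.0345) with no contact force, so it has entered the slot. I continue down.

move_arm:
  deltas:
    - [[0,0,0],[0,0,0.003],0.01]
    - [[0,0,0],[0,0,0.006],0.01]
    - [[0,0,0],[0,0,0.009],0.01]
    - [[0,0,0],[0,0,0.012],0.01]
    - [[0,0,0],[0,0,0.015],0.01]
    - [[0,0,0],[0,0,0.018],0.01]
    - [[0,0,0],[0,0,0.02],0.01]
    - [[0,0,0],[0,0,0.02],0.01]
    - [[0,0,0],[0,0,0.02],0.01]

```text
t: 12.52
ee_pos: [0.4504, 0.3596, 0.0667]
tool_rot: [-0.029, 0.995, -0.091, 0.002]
force: [-0.1, -2.6, -1.5]
width: 0.0205
grip_force: 29.9
```

move_arm:
  deltas:
    - [[0,0,0],[0,0.001,0.001],0.01]
    - [[0,0,0],[0,0.001,0.001],0.024]
    - [[0,0,0],[0,0.001,0.001],0.03]
    - [[0,0,0],[0,0.001,0.001],0.04]
    - [[0,0,0],[0,0.001,0.001],0.05]
    - [[0,0,0],[0,0.001,0.001],0.06]
    - [[0,0,0],[0,0.001,0.001],0.06]
    - [[0,0,0],[0,0.001,0.001],0.06]

```text
t: 13.18
ee_pos: [0.4506, 0.359, 0.0662]
tool_rot: [-0.03, 0.995, -0.091, 0.002]
force: [0.1, 0.1, -0.4]
width: 0.0595
grip_force: 0.0
```

move_arm:
  deltas:
    - [[0,0,0],[0,0,-0.01],0.06]
    - [[0,0,0],[0,0,-0.03],0.06]
    - [[0,0,0],[0,0,-0.06],0.06]
    - [[0,0,0],[0,0,-0.09],0.06]
    - [[0,0,0],[0,0,-0.12],0.06]
    - [[0,0,0],[0,0,-0.15],0.06]
    - [[0,0,0],[0,-0.02,-0.18],0.06]
    - [[0,0,0],[-0.03,-0.02,-0.2],0.06]
    - [[0,0,0],[-0.06,0,-0.2],0.06]
    - [[0,0,0],[-0.09,0,-0.2],0.06]
    - [[0,0,0],[-0.1,0,-0.2],0.06]
    - [[0,0,0],[-0.1,0,-0.2],0.06]

```text
t: 14.18
ee_pos: [0.3485, 0.3658, 0.2668]
tool_rot: [-0.03, 0.996, -0.089, 0.002]
force: [0.5, -0.2, -0.7]
width: 0.0602
grip_force: 0.0
```

Run:
```python
from h import *
a,W=cloud('scene'); im,Wt=cloud('top'); cv2.imwrite('pics/s8.png',np.hstack([cv2.resize(x[:,:,::-1],None,fx=1.8,fy=1.8) for x in (a[130:340,180:390],im[110:320,150:360])]))
for n,i,w,b in(('s',a,W,(205,260,300,340)),('t',im,Wt,(150,215,190,290))):
    S=cv2.cvtColor(i,cv2.COLOR_RGB2HSV); m=np.zeros(i.shape[:2],bool); m[b[1]:b[3],b[0]:b[2]]=1
    p=w[m&(S[...,1]>90)&(S[...,2]<170)&(w[...,2]>.045)&(w[...,2]<.11)]; print(n,len(p),np.percentile(p,[2,50,98],axis=0).round(3))
b=Wt[145:235,295:372].reshape(-1,3); b=b[(b[:,2]>.064)&(b[:,2]<.075)&(b[:,1]<.07)]; print('bowl',cv2.minEnclosingCircle((b[:,:2]*1000).astype(np.float32)),len(b))
print(get_obs())
```

```text
s 371 [[0.392 0.347 0.084]
 [0.466 0.359 0.089]
 [0.511 0.374 0.091]]
t 465 [[0.387 0.341 0.081]
 [0.448 0.358 0.088]
 [0.51  0.375 0.091]]
bowl ((600.8853759765625, -20.84996223449707), 89.52284240722656) 620
{'t': 14.2833, 'joint_positions': array([ 0.54277433, -0.03399903,  1.78008326,  0.04597355,  1.35580403,
        2.28532742]), 'qvel': array([-0.01874554,  0.02506286, -0.0147002 , -0.00163856, -0.00242871,
        0.0004802 ]), 'joint_efforts': array([ 7.84500204e-01, -3.40766108e+01, -3.44055319e+01,  2.20670197e-01,
       -1.36590027e-01,  3.08712234e-02]), 'ee_pos': array([0.3508484 , 0.36553849, 0.26652051]), 'tool_rot': array([-0.02990804,  0.99547296, -0.09017372,  0.00279179]), 'force': array([ 1.38658098, -0.07967237, -0.37440557]), 'torque': array([ 0.0389261 ,  0.04205072, -0.01891804]), 'grip_force': 0.0, 'width': 0.06020639946981677}
```

View pics/s8.png

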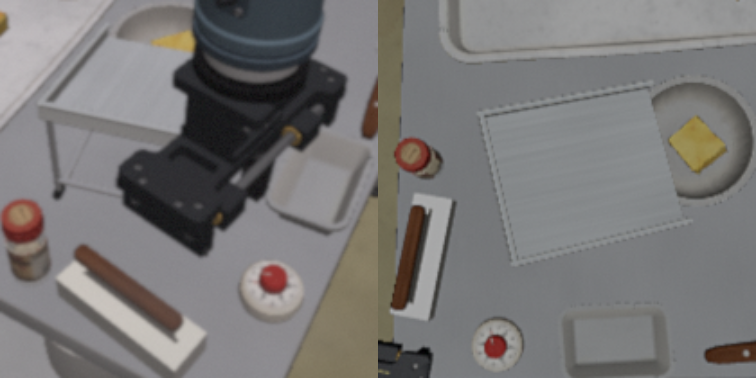

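The scraper stands in its slot with the bar top at z = 0.091, as before. The piece is in the bowl (right crop (697,143)), the bowl is within 1 mm of where it was, and the arm is clear.

```bash
python3 -c "
from rig import finish_job
print(finish_job())"
```

```text
the job is handed in; nothing more can be done
None
```

The omelette piece was swept off the tray and is in the bowl, which is within 1 mm of where it stood; the scraper is back in its stand, released, and the job was handed in at about 14.3 s of the 51 s allowed.

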